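# Unclip the dust cover of a music box movement

## Robot

A 6-joint arm with a two-finger parallel gripper is mounted at the origin on the work surface. World frame = base frame: x ahead of the robot, y to its left, z up, the work surface at z = 0. Lengths are in m, angles in rad, forces in N, time in s.
With the tool pointing down it reaches from about 0.3 to 0.775 m from the base axis. Payload 14.6 kg.
Tool frame: the origin (TCP) lies between the finger pads; the fingertips stand 19 mm ahead of it and the grasp point (between the pads) is the TCP (ctrl.finger_overhang is the distance from the TCP to the fingertips, in m); z points along the fingers, y is the direction in which the jaws open and shut (so a half turn about z gives the same grasp; the last joint's range is limited). The gripper opens to 94 mm and grips with 3 to 60 N. Pads are 16 mm wide; open, the fingers measure 119 mm over their backs; the gripper's body (75 mm by 177 mm) begins 78 mm behind the grasp point.
Start: joints at [-1.347, 0.3, 1.521, -0, 1.321, -0.067], TCP at [0.158, -0.527, 0.224] pointing down, gripper open.
Joint ranges: [-3.03, 3.03], [-0.79, 2.21], [0.23, 2.52], [-1.04, 4.18], [0, 3.07], [-2.55, 2.55]. Speed limits (rad/s): [2.22, 2.22, 2.57, 3.14, 3.14, 3.14].

## Interface

Orientations are given as [roll, pitch, yaw] about the fixed x, y, z axes, in that order (R = Rz(yaw) Ry(pitch) Rx(roll)).
In Python, from station import ctrl gives the robot as it stands.
- The arm moves only by the tool send_rows, never from a script. Its argument "series" is a list of rows, each a list of 7 numbers: the turn, a rotation vector about the tool's x, y, z in degrees, then the shift along the tool's x, y, z in m, then the gripper's target within -1 to 1 (fully open at 1, half-way at 0, shut at -1). A call has 1 to 8 rows; each row is the pose to reach, as a shift and turn from the pose commanded when the call began, along the tool's axes at that moment; what a row does not reach only later rows make up. A row lasts 1/10 s, in which the tool goes at most 50 mm and 8.59 degrees, less where a joint would pass 70% of its speed; a pose out of reach is approached as far as the arm can. A call with a gripper value outside its range is refused whole. The fingers move at their own pace and stop on an object; "force" is the grip in N (left out, the last holds). Time passes only in rows, so rows that repeat a pose let the fingers close. It gives the time, the measured TCP pose, the force and the opening at its end, in the units of the state.
- ctrl.get_obs(): the state, without advancing time (a new reading comes with each control period).
- ctrl.camera(name): name is "scene" or "top" or "wrist"; returns a dict with "pixels" (480x640x3 uint8, red, green, blue), "z_map" (480x640 float32, m along the optical axis (not along the pixel's ray), 0 where there is no reading), "fov_y" (degrees; the focal length in pixels is half the picture's height over the tangent of half this angle, whatever the lens; pixels are square), "cx", "cy" (the principal point, pixels), "R" (3x3) and "t" (3): a world point X has camera coordinates R X + t. Camera axes: x right, y down, z forward; pixel columns grow to the right and rows downward; lengths in m; the calibration is good to about 2 mm. A picture is of the moment at which its call begins.
- ctrl.hand_in(): hands the job in, once; it reports no verdict.
The state is a dict: "time_s": time; "qpos": joint angles; "joint_vel": joint speeds; "tau": joint torques, N m; "ee_pos": TCP position; "eef_rot": TCP orientation; "force": force on the tool from outside, world axes, zero at the start; "moment": the same for the moment, N m; "grip_width": finger opening in m.
Only numpy, scipy, OpenCV 4.12 (cv2) and the standard library are available. Lean on these libraries where they do the work, as an engineer would, in place of code of your own. Each camera call takes 0.05 s, during which the arm holds its last target.

## Task

Unclip the beech dust cover from the walnut case: squeeze its sprung steel tab towards the fixed block, only as far as it takes to free the tooth, while easing the cover upward with a light pull, never straining cover or case, and lift the cover out. Set it down on the beech rest, lying flat and centred across the two rails with the rails' direction along the cover's short side and its stem hanging between them, and let go; do not drop it, and leave the other things alone.

Things in the scene. Friction and masses are not known exactly. Their poses are not given: they have to be found in the camera images.
- cover_grip (a point): Beech dust cover, plate 64 (x) by 92 (y) by 6 mm, about 120 to 180 g, lying flush in the mouth of the walnut case. Two uprights stand 30 mm above its top: a fixed block at -x, a sprung tab at +x, 44 mm over their outer faces. This point is midway between those faces and half-way up: 15 mm above the plate's top, 21 mm above its underside. x from block to tab, z up.
- cover: The same cover with block and tab; origin at the centre of the plate's underside, axes as for cover_grip. It has 1.5 mm of play sideways in the mouth of the case.
- block_face (a point): Middle of the outer (-x) face of the cover's fixed beech block, 12 mm thick, 24 mm wide, 30 mm high; 22 mm from cover_grip.
- tab_face (a point): Middle of the outer (+x) face of the sprung steel tab, 6 mm thick, 22 mm wide, standing 30 mm above the plate; moves with the tab. Its stem goes through a slot and reaches 20 mm below the plate's underside; there a tooth points outward and hooks, with 1.5 mm of play up and down, under the ledge of a keeper inside the case.
- tab (a joint): How far the tab is pressed towards the block, m, 0 free to 0.011. It pushes back with 8 N at once and 0.8 N more per mm. The tooth comes free at 2.5 to 6.5 mm (about 1 mm more or less as the cover shifts), different in each case and not to be seen; 3 mm deeper the stem meets the keeper's hard stop and strains it. A light upward pull of a few N tells if it is free.
- case: Walnut movement case, an open box 83 mm (x) by 111 mm (y), rim 46 mm high and flush with the cover's top, screwed down; the keeper is part of it. Origin at the centre of its underside, axes as the cover's, which starts centred in its mouth.
- rest_top (a point): Beech rest, fixed, 90 mm (x) by 100 mm (y), with two rails along x, 16 mm wide, middles 36 mm either side of the centre, tops 34 mm above the table, a space 56 mm wide and 26 mm deep between them. This point: centre, at the height of the rail tops. x along the rails. A cover lying there has cover_grip 21 mm above this point.
- ratchet: Bystander: steel ratchet wheel lying flat, 52 mm across, 12 mm high at the hub; origin under its centre.
- dome: Bystander: small glass dome on a wooden foot 68 mm across, 76 mm high; origin under its centre.
- scraper: Bystander: bone-handled scraper lying flat, 177 mm long along its x, 12 mm high; origin near its middle.
- rack: Bystander, fixed: slotted beech rack 190 mm long (x) by 60 mm with three pinned brass cylinders standing in it, 118 mm high; origin under its centre.
Not all that is in view belongs to the job. Leave any purple look-alike of the cover alone.

How it is judged:
On the way, in this order (a step that is already met when the one before it is completed fails the run):
1. the tab is pressed in by more than 2 mm while the cover still sits in the case (value of joint tab above 0.002 m and z of cover in the frame of case below 0.048 m and contact force between the fingers and cover above 1 N), for 0.1 s.
2. the cover is held by the fingers, its underside at least 20 mm above the rim of the case (z of cover in the frame of case above 0.066 m and contact force between the fingers and cover above 1 N), for 0.1 s.
At the end, for the whole second after the job is handed in: The cover lies released and at rest on the rest's two rails, flat within 0.06 rad and at the height of lying on both rails (within 3 mm), its centre within 12 mm of the rest's centre and its x line within 0.17 rad of the rails' direction, either way round (horizontal distance between cover_grip and rest_top below 0.012 m and z of cover_grip in the frame of rest_top between 0.018 and 0.024 m and angle between cover_grip's own z axis and vertical below 0.06 rad and angle between the x axis of cover_grip and the x axis of rest_top, either way round below 0.17 rad and linear speed of cover below 0.02 m/s and contact force between the fingers and cover below 0.05 N); the robot touches nothing.
It fails at once if cover or tab forced against the case or its keeper with more than 20 N (pulled against the latch, pressed on the stop or pushed sideways) (contact force between cover and case above 20 N).
It fails at once if cover dropped (moving faster than 0.5 m/s while not touched by the fingers) (linear speed of cover above 0.5 m/s and contact force between the fingers and cover below 0.01 N).
It fails at once if ratchet wheel, dome or scraper moved by more than 10 mm (distance of any of ratchet, dome, scraper from where it was at the start of the episode above 0.01 m).
It fails at once if robot touches the rack of cylinders or the dome with more than 2 N (contact force between any of the arm, the fingers and rack above 2 N or contact force between any of the arm, the fingers and dome above 2 N).
It also fails if it takes over 72 s, if anything falls off the work surface, if the arm or the gripper's body presses on something with over 40 N, if the wrist force passes 120 N, or if a joint passes its speed limit or range.

## Working session

There is one attempt and no reset: what is moved stays moved. The work goes in short steps, Python scripts to look and compute and a tool call to move; the robot and the scene stay as the last step left them, time stands still between calls to the robot, and variables do not carry over. Pictures are saved under pics/ and viewed, and the job is handed in when it is done.

Besides the shell and the picture viewer there is one more tool, called after "Emit:" as name(argument=value, ...), one argument or row to a line, values as JSON. send_rows: Moves the arm, as the interface text tells. Its arguments: {"type":"object","properties":{"series":{"type":"array"},"force":{"type":"number"}},"required":["series"]}

```bash
ls; mkdir -p pics
cat > h.py <<'E'
import numpy as np, cv2
from station import ctrl
def cam(n):
    c=ctrl.camera(n); c['f']=240/np.tan(np.radians(c['fov_y'])/2); c['R']=np.array(c['R']);c['t']=np.array(c['t']); return c
def save(c,name,crop=None,scale=1):
    im=c['pixels'][:,:,::-1]
    if crop: im=im[crop[1]:crop[3],crop[0]:crop[2]]
    if scale!=1: im=cv2.resize(im,None,fx=scale,fy=scale,interpolation=cv2.INTER_CUBIC)
    cv2.imwrite('pics/'+name,im)
def ray(c,u,v,z):
    d=c['R'].T@np.array([(u-c['cx'])/c['f'],(v-c['cy'])/c['f'],1]); o=-c['R'].T@c['t']
    return o+d*(z-o[2])/d[2]
def cloud(c):
    v,u=np.mgrid[:480,:640]; z=c['z_map']
    P=np.stack([(u-c['cx'])/c['f']*z,(v-c['cy'])/c['f']*z,z],-1)
    return (P-c['t'])@c['R']
def proj(c,X):
    p=c['R']@np.array(X)+c['t']; return p[:2]/p[2]*c['f']+[c['cx'],c['cy']]
E
python3 - <<'E'
from h import *
for n in ['scene','top','wrist']:
    c=cam(n); save(c,n+'0.png'); print(n,c['fov_y'],c['cx'],c['cy'],c['R'].round(3).tolist(),c['t'].round(3), (c['z_map']>0).mean())
print(ctrl.get_obs())
E
```

```text
pics
scene 54.70331050912571 312.50493881296626 236.44902035931418 [[0.565, 0.825, -0.005], [0.601, -0.415, -0.683], [-0.566, 0.383, -0.73]] [-0.281 -0.298  1.451] 0.9960579427083334
top 42.03827489610053 325.6269885029674 241.55163614733618 [[-0.028, -1.0, 0.015], [-0.992, 0.026, -0.12], [0.119, -0.018, -0.993]] [-0.021  0.553  1.375] 0.9959733072916667
wrist 60.37368810841446 321.5812993966221 235.58395763789417 [[0.287, -0.958, -0.0], [-0.93, -0.278, 0.24], [-0.23, -0.069, -0.971]] [-0.549 -0.025  0.39 ] 0.9959700520833333
{'time_s': 0.15, 'qpos': array([-1.34663795e+00,  3.00327911e-01,  1.52142293e+00, -6.61284085e-06,
        1.32068037e+00, -6.65917511e-02]), 'joint_vel': array([ 0.0008749 , -0.00166494, -0.0017532 ,  0.00208821,  0.00142299,
        0.00068132]), 'tau': array([-2.07688902e-05, -5.31960332e+01, -3.52820241e+01,  7.08233588e-02,
        2.36010592e-02, -7.14378325e-05]), 'ee_pos': array([ 0.15763041, -0.52674671,  0.22403177]), 'eef_rot': array([-3.14075553e+00, -4.94078953e-05,  2.90751750e-01]), 'force': array([ 0.82215751, -0.30869927, -0.09316155]), 'moment': array([ 0.02860196,  0.02163622, -0.02494523]), 'grip_width': 0.09381138409925953}
```

View pics/scene0.png

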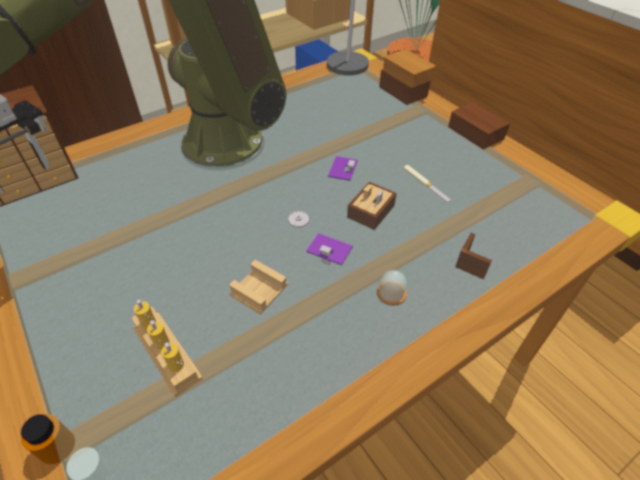

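View pics/top0.png

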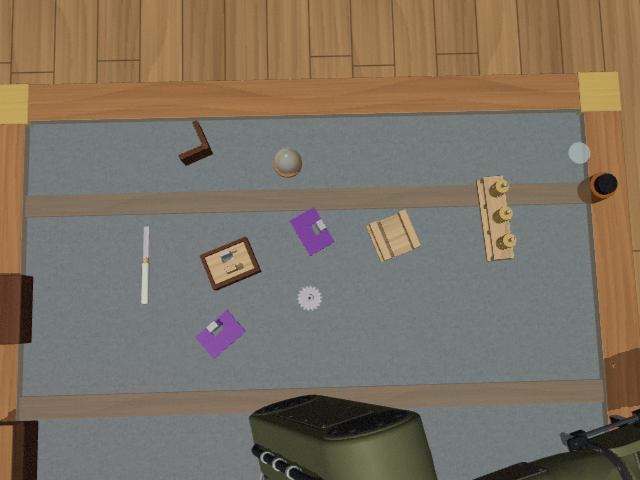

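The top view shows these candidates for the cover:
- the beech cover in the walnut case at (230,263)
- a purple look-alike at (312,231)
- a purple look-alike at (221,334)

By the description I choose (230,263). The rest is at (394,235), and the rack is a separate thing at (495,218). I'll check the choice with close crops.

Run:
```python
from h import *
c=cam('top'); im=c['pixels'][:,:,::-1]
a=cv2.resize(im[215:310,180:280],None,fx=5,fy=5,interpolation=cv2.INTER_CUBIC)
b=cv2.resize(im[190:285,350:410+30],None,fx=3,fy=5,interpolation=cv2.INTER_CUBIC)
cv2.imwrite('pics/crop1.png',np.hstack([a,b]))
P=cloud(c)
for nm,(x0,y0,x1,y1),zl,zh in [('case+cover',(190,225,270,300),.036,.056),('block/tab',(205,245,260,285),.062,.09),('rest',(355,200,435,275),.026,.045),('all rest',(355,200,435,275),.004,.045)]:
    m=np.zeros((480,640),bool); m[y0:y1,x0:x1]=1
    m&=(P[...,2]>zl)&(P[...,2]<zh)
    q=P[m]; r=cv2.minAreaRect(q[:,:2].astype(np.float32)*1000); print(nm,m.sum(),np.median(q[:,2]),r)
    n,l,st,ce=cv2.connectedComponentsWithStats(m.astype(np.uint8))
    for i in range(1,n):
        if st[i,4]>8:
            q=P[l==i]; print('  ',st[i,4],ce[i].round(1),q.mean(0).round(4),[np.round(x,1) for x in cv2.minAreaRect(q[:,:2].astype(np.float32)*1000)])
print(P[330:333:2,330],P[100:600:100,:].shape)
```

```text
case+cover 1693 0.04541508853226467 ((510.20556640625, 180.92108154296875), (83.81859588623047, 112.25125122070312), 21.223865509033203)
   1693 [229.1 262.6] [0.5098 0.1802 0.0454] [array([510.2, 180.9]), array([ 83.8, 112.3]), np.float64(21.2)]
block/tab 115 0.07418176530036577 ((509.7425231933594, 180.47079467773438), (44.68976593017578, 23.732831954956055), 23.165037155151367)
   41 [224.1 253.5] [0.5274 0.1871 0.0728] [array([527.3, 187.3]), array([ 6.8, 22.5]), np.float64(22.8)]
   74 [230.3 268.3] [0.4947 0.1738 0.0742] [array([495.1, 174.2]), array([12.6, 24. ]), np.float64(21.6)]
rest 599 0.03329745428959601 ((565.3953857421875, -191.9224090576172), (90.0101318359375, 89.08972930908203), 20.706411361694336)
   305 [409.  228.7] [ 0.5773 -0.2251  0.0332] [array([ 577.9, -225.3]), array([89.6, 17.7]), np.float64(20.7)]
   294 [379.9 240.5] [ 0.5521 -0.158   0.0333] [array([ 552.6, -158.2]), array([90., 17.]), np.float64(20.6)]
all rest 1907 0.009401537868913963 ((563.17529296875, -195.41094970703125), (183.0946502685547, 172.65904235839844), 88.21749114990234)
   1591 [393.2 235.6] [ 0.5643 -0.1905  0.0181] [array([ 568.2, -192.1]), array([ 95.5, 105.2]), np.float64(20.4)]
[[ 0.35439118 -0.04039433  0.00260687]
 [ 0.34966059 -0.04048049 -0.00750034]] (4, 640, 3)
```

View pics/crop1.png

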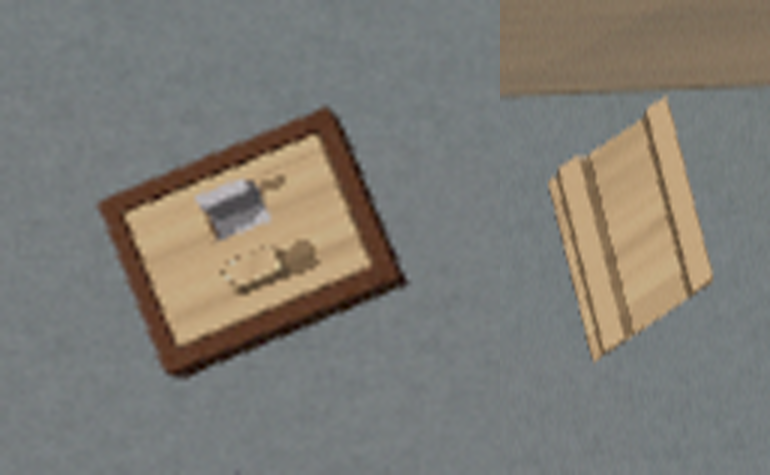

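The crop confirms it: a beech plate lies in the walnut case, with the grey tab at (224,253) and the block at (230,268). Cover x therefore points along a yaw of about 21.3° from block to tab. The rest's rails lie along 20.7°. I'll move over the case now, at tool yaw of about 111°.

Emit:
send_rows(
  series=[
    [0, 0, -94.6, 0.54, -0.576, 0, 0.6],
    [0, 0, -94.6, 0.54, -0.576, 0, 0.6],
    [0, 0, -94.6, 0.54, -0.576, 0, 0.6],
    [0, 0, -94.6, 0.54, -0.576, 0, 0.6],
    [0, 0, -94.6, 0.54, -0.576, 0, 0.6],
    [0, 0, -94.6, 0.54, -0.576, 0, 0.6],
    [0, 0, -94.6, 0.54, -0.576, 0, 0.6],
    [0, 0, -94.6, 0.54, -0.576, 0, 0.6],
  ],
)

```text
time_s: 1.0
ee_pos: [0.3365, -0.167, 0.2246]
eef_rot: [3.141, 0.0, 1.497]
force: [0.8, -0.0, 0.2]
grip_width: 0.0752
```

```bash
cat >> h.py <<'E'
from scipy.spatial.transform import Rotation as Ro
def delta(p,yaw):
    o=ctrl.get_obs(); R=Ro.from_euler('xyz',o['eef_rot']); 
    T=Ro.from_euler('xyz',[np.pi,0,np.radians(yaw)])
    print('t',o['time_s'],'pos',o['ee_pos'].round(4),'rot',np.degrees(o['eef_rot']).round(2),'F',o['force'].round(2),'w',round(o['grip_width'],4),'q',o['qpos'].round(2))
    print('turn',(R.inv()*T).as_rotvec(degrees=True).round(2),'shift',R.inv().apply(np.array(p)-o['ee_pos']).round(4))
E
python3 -c "
from h import *
delta([.51,.1805,.2],111.3)"
```

```text
t 1.0 pos [ 0.3365 -0.167   0.2246] rot [1.7997e+02 2.0000e-02 8.5750e+01] F [ 0.77 -0.02  0.16] w 0.0752 q [-0.56 -0.1   1.96  0.    1.28 -0.48]
turn [ 3.000e-02  2.000e-02 -2.555e+01] shift [0.3594 0.1473 0.0246]
```

Emit:
send_rows(
  series=[
    [0, 0, -25.5, 0.359, 0.147, 0.0, 0.6],
    [0, 0, -25.5, 0.359, 0.147, 0.0, 0.6],
    [0, 0, -25.5, 0.359, 0.147, 0.0, 0.6],
    [0, 0, -25.5, 0.359, 0.147, 0.0, 0.6],
    [0, 0, -25.5, 0.359, 0.147, 0.0, 0.6],
    [0, 0, -25.5, 0.359, 0.147, 0.0, 0.6],
    [0, 0, -25.5, 0.359, 0.147, 0.0, 0.6],
    [0, 0, -25.5, 0.359, 0.147, 0.0, 0.6],
  ],
)

```text
time_s: 1.8
ee_pos: [0.5119, 0.1799, 0.2241]
eef_rot: [-3.141, -0.0, 1.937]
force: [-0.3, -1.6, -0.7]
grip_width: 0.0752
```

Emit:
send_rows(
  series=[
    [0, 0, 0, 0, 0, 0, 0.6],
    [0, 0, 0, 0, 0, 0, 0.6],
  ],
)

```text
time_s: 2.0
ee_pos: [0.5111, 0.1775, 0.2238]
eef_rot: [-3.14, -0.0, 1.937]
force: [-0.2, -0.4, 0.5]
grip_width: 0.0753
```

Run:
```python
from h import *
delta([.51,.1805,.2],111.3)
c=cam('wrist'); save(c,'wrist1.png')
P=cloud(c)
for zl,zh in [(.042,.05),(.068,.09)]:
    m=((P[...,2]>zl)&(P[...,2]<zh)&(abs(P[...,0]-.51)<.09)&(abs(P[...,1]-.18)<.09)).astype(np.uint8)
    n,l,st,ce=cv2.connectedComponentsWithStats(m)
    for i in range(1,n):
        if st[i,4]>60:
            q=P[l==i]; print(zl,st[i,4],ce[i].round(1),q.mean(0).round(4),[np.round(x,1) for x in cv2.minAreaRect(q[:,:2].astype(np.float32)*1000)])
```

```text
t 2.0 pos [0.5111 0.1775 0.2238] rot [-179.93   -0.    110.99] F [-0.2  -0.4   0.45] w 0.0753 q [ 0.27  0.28  1.55 -0.    1.32 -0.1 ]
turn [-0.07 -0.   -0.31] shift [0.0032 0.0001 0.0238]
0.042 11193 [320.9 213.1] [0.5091 0.1813 0.0464] [array([510. , 179.2]), array([ 83.2, 111.4]), np.float64(21.4)]
0.068 521 [300.3 223.1] [0.495  0.1745 0.0759] [array([495. , 173.8]), array([12.1, 24.3]), np.float64(21.1)]
0.068 240 [345.5 222.9] [0.5272 0.1871 0.0762] [array([527.5, 186.3]), array([ 5.8, 22.4]), np.float64(20.8)]
```

View pics/wrist1.png

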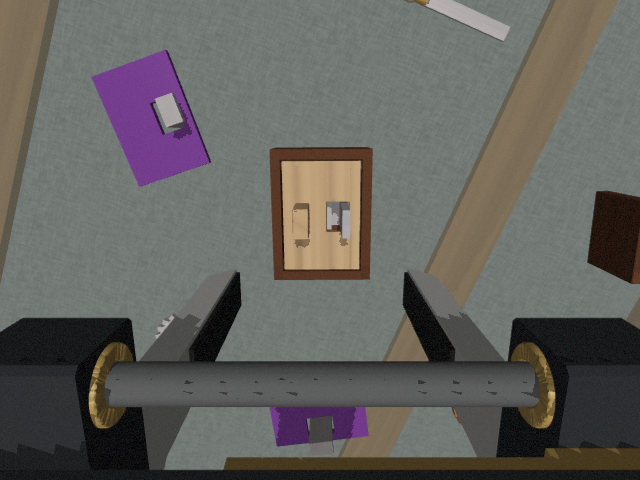

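The wrist view shows the block at (300,223) and the tab at (345,223), 43.9 mm over their outer faces with the midpoint at (0.5099, 0.1798). A purple look-alike lies at (150,118) and I'll leave it alone. Next is the descent with the jaws at 75 mm.

Emit:
send_rows(
  series=[
    [0, 0, -0.2, 0.0025, -0.0003, 0.04, 0.4],
    [0, 0, -0.2, 0.0025, -0.0003, 0.08, 0.4],
    [0, 0, -0.2, 0.0025, -0.0003, 0.11, 0.3],
    [0, 0, -0.2, 0.0025, -0.0003, 0.13, 0.3],
    [0, 0, -0.2, 0.0025, -0.0003, 0.145, 0.3],
    [0, 0, -0.2, 0.0025, -0.0003, 0.154, 0.3],
    [0, 0, -0.2, 0.0025, -0.0003, 0.155, 0.3],
    [0, 0, -0.2, 0.0025, -0.0003, 0.155, 0.3],
  ],
)

```text
time_s: 2.85
ee_pos: [0.5104, 0.1791, 0.0701]
eef_rot: [3.141, 0.0, 1.939]
force: [-0.0, -0.8, -0.6]
grip_width: 0.0615
```

Run:
```python
from h import *
delta([.5099,.1798,.0685],111.2)
c=cam('wrist'); save(c,'wrist2.png')
```

```text
t 2.85 pos [0.5104 0.1791 0.0701] rot [179.96   0.   111.08] F [-0.   -0.84 -0.59] w 0.0615 q [ 0.27  0.46  1.69 -0.    0.99 -0.1 ]
turn [ 0.04  0.   -0.12] shift [ 0.0009 -0.0002  0.0016]
```

View pics/wrist2.png

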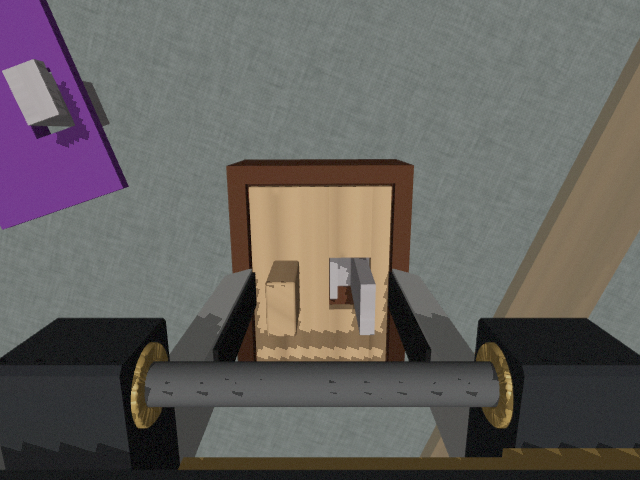

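The block (283,297) and tab (365,297) sit symmetrically between the fingers. I'll settle the last millimetre and close to just outside the faces.

Emit:
send_rows(
  series=[
    [0, 0, -0.1, 0.0005, 0, 0.001, 0.1],
    [0, 0, -0.1, 0.0005, 0, 0.001, 0.03],
    [0, 0, -0.1, 0.0005, 0, 0.001, -0.02],
    [0, 0, -0.1, 0.0005, 0, 0.001, -0.02],
    [0, 0, -0.1, 0.0005, 0, 0.001, -0.02],
  ],
  force=20,
)

```text
time_s: 3.4
ee_pos: [0.51, 0.1799, 0.0685]
eef_rot: [3.142, 0.0, 1.941]
force: [0.9, 0.9, 0.9]
grip_width: 0.0461
```

Run:
```python
from h import *
delta([.5099,.1798,.0685],111.2)
```

```text
t 3.4 pos [0.51   0.1799 0.0685] rot [180.     0.   111.22] F [0.9  0.94 0.87] w 0.0461 q [ 0.27  0.46  1.69 -0.    0.99 -0.1 ]
turn [0.   0.   0.02] shift [-0.0001 -0.0001  0.    ]
```

Emit:
send_rows(
  series=[
    [0, 0, 0, 0, 0, 0, -0.05],
    [0, 0, 0, 0, -0.0003, 0, -0.075],
    [0, 0, 0, 0, -0.0005, 0, -0.085],
    [0, 0, 0, 0, -0.0005, 0, -0.085],
    [0, 0, 0, 0, -0.0005, 0, -0.085],
  ],
)

```text
time_s: 3.9
ee_pos: [0.5095, 0.1797, 0.0685]
eef_rot: [-3.142, -0.0, 1.941]
force: [-1.4, -0.5, 1.6]
grip_width: 0.0431
```

```bash
cat >> h.py <<'E'
def st():
    o=ctrl.get_obs(); R=Ro.from_euler('xyz',o['eef_rot'])
    print('t',o['time_s'],'pos',o['ee_pos'].round(4),'Ftool',R.inv().apply(o['force']).round(2),'M',R.inv().apply(o['moment']).round(3),'w',round(o['grip_width'],4))
E
python3 -c "
from h import *
st()"
```

```text
t 3.9 pos [0.5095 0.1797 0.0685] Ftool [ 0.01 -1.46 -1.58] M [ 0.183 -0.004 -0.018] w 0.0431
```

Emit:
send_rows(
  series=[
    [0, 0, 0, 0, -0.0003, 0, -0.1],
    [0, 0, 0, 0, -0.0006, 0, -0.112],
    [0, 0, 0, 0, -0.0008, 0, -0.117],
    [0, 0, 0, 0, -0.0008, 0, -0.117],
    [0, 0, 0, 0, -0.0008, 0, -0.117],
  ],
)

```text
time_s: 4.4
ee_pos: [0.5089, 0.1795, 0.0685]
eef_rot: [3.141, -0.0, 1.941]
force: [0.7, -0.1, 1.2]
grip_width: 0.0417
```

```bash
python3 -c "
from h import *
st()"
```

```text
t 4.4 pos [0.5089 0.1795 0.0685] Ftool [-0.31  0.62 -1.17] M [-0.255  0.02   0.044] w 0.0417
```

Emit:
send_rows(
  series=[
    [0, 0, 0, 0, 0, -0.0005, -0.117],
    [0, 0, 0, 0, 0, -0.001, -0.117],
    [0, 0, 0, 0, 0, -0.0014, -0.117],
    [0, 0, 0, 0, 0, -0.0014, -0.117],
    [0, 0, 0, 0, 0, -0.0014, -0.117],
  ],
)

```text
time_s: 4.9
ee_pos: [0.5087, 0.1794, 0.0698]
eef_rot: [-3.141, 0.0, 1.941]
force: [1.7, -0.5, -1.1]
grip_width: 0.0416
```

```bash
python3 -c "
from h import *
st()"
```

```text
t 4.9 pos [0.5087 0.1794 0.0698] Ftool [-1.1   1.35  1.13] M [-0.091 -0.112 -0.017] w 0.0416
```

Emit:
send_rows(
  series=[
    [0, 0, 0, 0, 0, -0.0004, -0.117],
    [0, 0, 0, 0, 0, -0.0008, -0.117],
    [0, 0, 0, 0, 0, -0.0008, -0.117],
  ],
)

```text
time_s: 5.2
ee_pos: [0.5086, 0.1794, 0.0701]
eef_rot: [-3.141, -0.0, 1.941]
force: [4.3, 1.1, -11.2]
grip_width: 0.0417
```

```bash
python3 -c "
from h import *
st()"
```

```text
t 5.2 pos [0.5086 0.1794 0.0701] Ftool [-0.5   4.46 11.18] M [-0.602 -0.066  0.031] w 0.0417
```

The tooth is still latched: an 11 N pull with no rise. I'll ease off, press 0.6 mm more and try again.

Emit:
send_rows(
  series=[
    [0, 0, 0, 0, 0, 0.0007, -0.117],
    [0, 0, 0, 0, -0.0003, 0.0007, -0.13],
    [0, 0, 0, 0, -0.0003, 0.0007, -0.13],
    [0, 0, 0, 0, -0.0003, 0.0007, -0.13],
  ],
)

```text
time_s: 5.6
ee_pos: [0.5086, 0.1794, 0.07]
eef_rot: [3.141, 0.0, 1.941]
force: [2.0, 1.7, -6.3]
grip_width: 0.0413
```

```bash
python3 -c "
from h import *
st()"
```

```text
t 5.6 pos [0.5086 0.1794 0.07  ] Ftool [0.89 2.5  6.3 ] M [-0.66  -0.096 -0.037] w 0.0413
```

Emit:
send_rows(
  series=[
    [0, 0, 0, 0, 0, -0.0003, -0.13],
    [0, 0, 0, 0, 0, -0.0005, -0.13],
    [0, 0, 0, 0, 0, -0.0005, -0.13],
  ],
)

```text
time_s: 5.9
ee_pos: [0.5085, 0.1793, 0.0702]
eef_rot: [3.142, -0.0, 1.941]
force: [5.2, 2.5, -11.2]
grip_width: 0.0413
```

```bash
python3 -c "
from h import *
st()"
```

```text
t 5.9 pos [0.5085 0.1793 0.0702] Ftool [ 0.51  5.73 11.16] M [-1.016e+00 -5.600e-02 -1.000e-03] w 0.0413
```

Emit:
send_rows(
  series=[
    [0, 0, 0, 0, 0, 0.0006, -0.13],
    [0, 0, 0, 0, 0, 0.0007, -0.14],
    [0, 0, 0, 0, -0.0001, 0.0007, -0.147],
    [0, 0, 0, 0, -0.0001, 0.0007, -0.147],
  ],
)

```text
time_s: 6.3
ee_pos: [0.5084, 0.1793, 0.0699]
eef_rot: [3.141, 0.0, 1.941]
force: [-0.4, -0.4, -2.5]
grip_width: 0.0406
```

```bash
python3 -c "
from h import *
st()"
```

```text
t 6.3 pos [0.5084 0.1793 0.0699] Ftool [-0.17 -0.54  2.52] M [-0.111 -0.051  0.06 ] w 0.0406
```

Emit:
send_rows(
  series=[
    [0, 0, 0, 0, 0, -0.0003, -0.147],
    [0, 0, 0, 0, 0, -0.0004, -0.147],
    [0, 0, 0, 0, 0, -0.0004, -0.147],
  ],
)

```text
time_s: 6.6
ee_pos: [0.5084, 0.1793, 0.0701]
eef_rot: [-3.142, -0.0, 1.941]
force: [2.2, 0.6, -5.5]
grip_width: 0.0402
```

```bash
python3 -c "
from h import *
st()"
```

```text
t 6.6 pos [0.5084 0.1793 0.0701] Ftool [-0.24  2.24  5.47] M [-0.416 -0.045  0.008] w 0.0402
```

A 5.5 N pull shows it is still latched at about 3.8 mm. I'll keep this pull and press in half-millimetre steps.

Emit:
send_rows(
  series=[
    [0, 0, 0, 0, -0.0001, 0, -0.153],
    [0, 0, 0, 0, -0.0002, 0, -0.158],
    [0, 0, 0, 0, -0.0002, 0, -0.158],
  ],
)

```text
time_s: 6.9
ee_pos: [0.5082, 0.1792, 0.0701]
eef_rot: [-3.142, -0.0, 1.941]
force: [3.0, 0.8, -5.0]
grip_width: 0.0398
```

```bash
python3 -c "
from h import *
st()"
```

```text
t 6.9 pos [0.5082 0.1792 0.0701] Ftool [-0.33  3.09  5.02] M [-0.5   -0.037 -0.02 ] w 0.0398
```

Emit:
send_rows(
  series=[
    [0, 0, 0, 0, 0, -0.0003, -0.158],
    [0, 0, 0, 0, 0, -0.0003, -0.158],
    [0, 0, 0, 0, 0, -0.0003, -0.158],
  ],
)

```text
time_s: 7.2
ee_pos: [0.5082, 0.1792, 0.0703]
eef_rot: [-3.141, -0.0, 1.941]
force: [4.8, 1.2, -9.1]
grip_width: 0.04
```

```bash
python3 -c "
from h import *
st()"
```

```text
t 7.2 pos [0.5082 0.1792 0.0703] Ftool [-0.6   4.88  9.07] M [-0.606 -0.123 -0.028] w 0.04
```

Emit:
send_rows(
  series=[
    [0, 0, 0, 0, 0, 0.0004, -0.163],
    [0, 0, 0, 0, -0.0002, 0.0004, -0.172],
    [0, 0, 0, 0, -0.0002, 0.0004, -0.172],
    [0, 0, 0, 0, -0.0002, 0.0004, -0.172],
  ],
)

```text
time_s: 7.6
ee_pos: [0.5081, 0.1792, 0.0702]
eef_rot: [3.141, 0.0, 1.941]
force: [1.9, 0.0, -5.0]
grip_width: 0.0392
```

```bash
python3 -c "
from h import *
st()"
```

```text
t 7.6 pos [0.5081 0.1792 0.0702] Ftool [-0.65  1.8   5.  ] M [-0.426 -0.143 -0.036] w 0.0392
```

Emit:
send_rows(
  series=[
    [0, 0, 0, 0, 0, -0.0004, -0.172],
    [0, 0, 0, 0, 0, -0.0004, -0.172],
    [0, 0, 0, 0, 0, -0.0004, -0.172],
  ],
)

```text
time_s: 7.9
ee_pos: [0.5078, 0.1791, 0.0706]
eef_rot: [-3.141, -0.0, 1.941]
force: [-1.3, -0.0, -1.3]
grip_width: 0.0386
```

```bash
python3 -c "
from h import *
st()"
```

```text
t 7.9 pos [0.5078 0.1791 0.0706] Ftool [ 0.47 -1.25  1.29] M [ 0.314 -0.081 -0.003] w 0.0386
```

The pull fell to 1.3 N, about the cover's own weight, while the height rose. It's free at about 5.2 mm. I'll lift gently at this squeeze.

Emit:
send_rows(
  series=[
    [0, 0, 0, 0, 0, -0.0005, -0.174],
    [0, 0, 0, 0, 0, -0.001, -0.176],
    [0, 0, 0, 0, 0, -0.0015, -0.176],
    [0, 0, 0, 0, 0, -0.0015, -0.176],
  ],
)

```text
time_s: 8.3
ee_pos: [0.5079, 0.1791, 0.072]
eef_rot: [-3.141, -0.0, 1.941]
force: [-3.5, -1.1, -0.7]
grip_width: 0.0392
```

```bash
python3 -c "
from h import *
st()"
```

```text
t 8.3 pos [0.5079 0.1791 0.072 ] Ftool [ 0.2  -3.67  0.71] M [ 0.544 -0.045  0.01 ] w 0.0392
```

Emit:
send_rows(
  series=[
    [0, 0, 0, 0, 0, -0.001, -0.176],
    [0, 0, 0, 0, 0, -0.002, -0.176],
    [0, 0, 0, 0, 0, -0.003, -0.176],
    [0, 0, 0, 0, 0, -0.003, -0.176],
  ],
)

```text
time_s: 8.7
ee_pos: [0.5079, 0.1791, 0.075]
eef_rot: [-3.141, -0.0, 1.941]
force: [-4.5, -0.7, -1.7]
grip_width: 0.0389
```

```bash
python3 -c "
from h import *
st()
c=cam('wrist'); save(c,'wrist3.png')"
```

```text
t 8.7 pos [0.5079 0.1791 0.075 ] Ftool [ 0.98 -4.46  1.69] M [ 0.855 -0.008 -0.019] w 0.0389
```

View pics/wrist3.png

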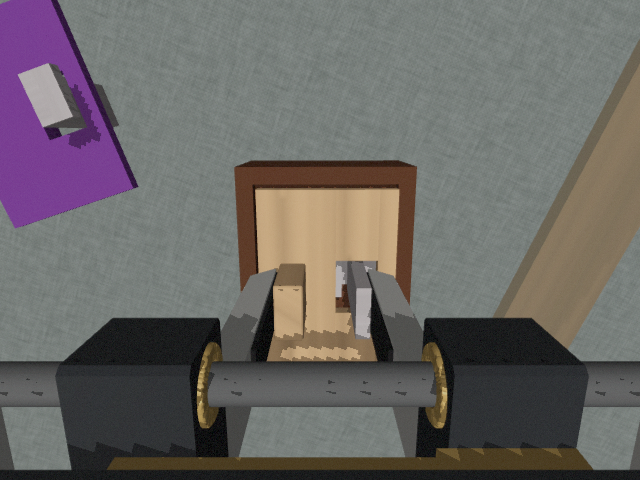

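The cover is rising with only about 1.7 N vertical. There is a side force of −4.5 N in tool y, so I'll ease 0.3 mm that way and keep lifting.

Emit:
send_rows(
  series=[
    [0, 0, 0, 0, -0.0004, -0.001, -0.178],
    [0, 0, 0, 0, -0.0004, -0.002, -0.178],
    [0, 0, 0, 0, -0.0004, -0.0035, -0.178],
    [0, 0, 0, 0, -0.0004, -0.005, -0.178],
    [0, 0, 0, 0, -0.0004, -0.005, -0.178],
  ],
)

```text
time_s: 9.25
ee_pos: [0.5081, 0.1791, 0.0804]
eef_rot: [3.14, 0.0, 1.941]
force: [0.6, -1.2, -1.5]
grip_width: 0.039
```

```bash
python3 -c "
from h import *
st()"
```

```text
t 9.25 pos [0.5081 0.1791 0.0804] Ftool [-1.32  0.09  1.5 ] M [-0.07  -0.026 -0.018] w 0.039
```

Emit:
send_rows(
  series=[
    [0, 0, 0, 0, 0, -0.003, -0.178],
    [0, 0, 0, 0, 0, -0.007, -0.178],
    [0, 0, 0, 0, 0, -0.012, -0.178],
    [0, 0, 0, 0, 0, -0.018, -0.178],
    [0, 0, 0, 0, 0, -0.024, -0.178],
    [0, 0, 0, 0, 0, -0.03, -0.178],
    [0, 0, 0, 0, 0, -0.03, -0.178],
  ],
)

```text
time_s: 9.95
ee_pos: [0.5081, 0.1791, 0.111]
eef_rot: [3.14, 0.0, 1.941]
force: [-0.2, -0.3, -2.3]
grip_width: 0.0385
```

```bash
python3 -c "
from h import *
st()"
```

```text
t 9.95 pos [0.5081 0.1791 0.111 ] Ftool [-0.23 -0.3   2.3 ] M [-0.101 -0.061  0.016] w 0.0385
```

Emit:
send_rows(
  series=[
    [0, 0, 0, 0, 0, -0.01, -0.178],
    [0, 0, 0, 0, 0, -0.025, -0.178],
    [0, 0, 0, 0, 0, -0.04, -0.178],
    [0, 0, 0, 0, 0, -0.055, -0.178],
    [0, 0, 0, 0, 0, -0.07, -0.178],
    [0, 0, 0, 0, 0, -0.08, -0.178],
    [0, 0, 0, 0, 0, -0.08, -0.178],
    [0, 0, 0, 0, 0, -0.08, -0.178],
  ],
)

```text
time_s: 10.75
ee_pos: [0.5075, 0.179, 0.1896]
eef_rot: [-3.141, -0.0, 1.941]
force: [0.1, 0.0, -2.4]
grip_width: 0.0389
```

Run:
```python
from h import *
st()
delta([.565,-.192,.19],110.7)
c=cam('wrist'); save(c,'wrist4.png')
P=cloud(c); o=ctrl.get_obs()
for zl,zh in [(.10,.155),(.155,.18),(.18,.22)]:
    m=((P[...,2]>zl)&(P[...,2]<zh)&(abs(P[...,0]-.508)<.06)&(abs(P[...,1]-.18)<.06)).astype(np.uint8)
    n,l,s,ce=cv2.connectedComponentsWithStats(m)
    for i in range(1,n):
        if s[i,4]>60:
            q=P[l==i]; print(zl,s[i,4],ce[i].round(1),q.mean(0).round(4),q[:,2].min(),q[:,2].max(),[np.round(x,1) for x in cv2.minAreaRect(q[:,:2].astype(np.float32)*1000)])
```

```text
t 10.75 pos [0.5075 0.179  0.1896] Ftool [0.   0.06 2.39] M [-0.117 -0.113 -0.011] w 0.0389
t 10.75 pos [0.5075 0.179  0.1896] rot [-179.97   -0.    111.22] F [ 0.05  0.02 -2.39] w 0.0389 q [ 0.27  0.3   1.6  -0.    1.24 -0.1 ]
turn [-0.03 -0.    0.52] shift [-0.3666 -0.0806 -0.0004]
0.1 67 [347.5 277.5] [0.5214 0.1813 0.1478] 0.1408220522526067 0.15457933092711318 [array([521.2, 181.6]), array([ 0.2, 17.8]), np.float64(21.3)]
0.1 96 [369.  264.8] [0.5292 0.1915 0.1473] 0.14598252575494927 0.1488459102500398 [array([529.4, 191.3]), array([5.5, 6.1]), np.float64(33.2)]
0.155 16784 [325.8 258.6] [0.505  0.1917 0.1677] 0.15626557026356616 0.1799920274321381 [array([508.6, 182.7]), array([65. , 85.5]), np.float64(21.2)]
0.18 3686 [275.6 304.3] [0.4895 0.1769 0.1992] 0.1800596484395541 0.21999671474985755 [array([489.7, 171.9]), array([24.4, 24.5]), np.float64(22.2)]
0.18 2692 [375.2 303.8] [0.5252 0.1915 0.2002] 0.18003847401339626 0.21999512879176578 [array([528.8, 187.2]), array([18.3, 22.6]), np.float64(21.1)]
```

View pics/wrist4.png

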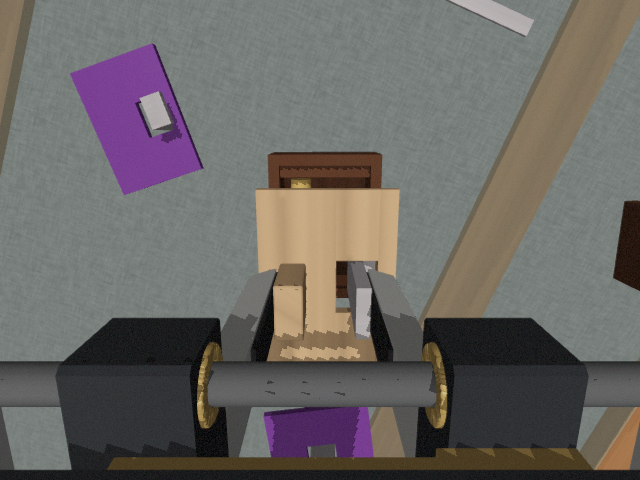

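The cover is held and clear of the case: the plate spans (258–398, 190+) and the slot with the stem is at (357,285). I'll carry it to the rest.

Emit:
send_rows(
  series=[
    [0, 0, 0.5, -0.02, -0.0046, 0, -0.178],
    [0, 0, 0.5, -0.05, -0.0113, 0, -0.178],
    [0, 0, 0.5, -0.09, -0.0204, 0, -0.178],
    [0, 0, 0.5, -0.13, -0.0294, 0, -0.178],
    [0, 0, 0.5, -0.17, -0.0385, 0, -0.178],
    [0, 0, 0.5, -0.21, -0.0475, 0, -0.178],
    [0, 0, 0.5, -0.25, -0.0566, 0, -0.178],
    [0, 0, 0.5, -0.28, -0.0634, 0, -0.178],
  ],
)

```text
time_s: 11.6
ee_pos: [0.5496, -0.1072, 0.1891]
eef_rot: [-3.14, -0.001, 1.931]
force: [-0.0, -0.1, -1.3]
grip_width: 0.0392
```

Run:
```python
from h import *
st(); delta([.5629,-.1927,.19],110.7)
```

```text
t 11.6 pos [ 0.5496 -0.1072  0.1891] Ftool [-0.08 -0.06  1.3 ] M [-0.196 -0.084  0.012] w 0.0392
t 11.6 pos [ 0.5496 -0.1072  0.1891] rot [-1.7994e+02 -4.0000e-02  1.1065e+02] F [-0.03 -0.1  -1.3 ] w 0.0392 q [-0.26  0.35  1.54 -0.    1.25 -0.62]
turn [-0.06 -0.04 -0.05] shift [-0.0847 -0.0177 -0.001 ]
```

Emit:
send_rows(
  series=[
    [0, 0, 0, -0.03, -0.0068, 0, -0.178],
    [0, 0, 0, -0.055, -0.0125, 0, -0.178],
    [0, 0, 0, -0.075, -0.017, 0, -0.178],
    [0, 0, 0, -0.085, -0.019, 0.01, -0.178],
    [0, 0, 0, -0.085, -0.019, 0.025, -0.178],
    [0, 0, 0, -0.085, -0.019, 0.04, -0.178],
    [0, 0, 0, -0.085, -0.019, 0.04, -0.178],
    [0, 0, 0, -0.085, -0.019, 0.04, -0.178],
  ],
)

```text
time_s: 12.4
ee_pos: [0.5621, -0.1907, 0.1496]
eef_rot: [-3.141, -0.001, 1.933]
force: [-0.9, 0.8, -0.5]
grip_width: 0.0384
```

Run:
```python
from h import *
st(); delta([.5629,-.1927,.15],110.7)
c=cam('top'); s=cam('scene'); w=cam('wrist')
im=np.hstack([cv2.resize(x['pixels'][y0:y0+120,x0:x0+130,::-1],None,fx=3,fy=3,interpolation=cv2.INTER_CUBIC) for x,x0,y0 in [(c,330,165),(s,195,220)]])
cv2.imwrite('pics/mid.png',im)
P=cloud(w); m=(abs(P[...,2]-.128)<.006); m[250:]=0
q=P[m]; A=np.c_[q[:,:2],np.ones(len(q))]; k=np.linalg.lstsq(A,q[:,2],rcond=None)[0]; print('plate tilt',k[:2],len(q),q.mean(0),cv2.minAreaRect(q[:,:2].astype(np.float32)*1000))
# rest rails seen by wrist/scene
for n,x in [('scene',s),('top',c)]:
    Q=cloud(x)
    for zl,zh in [(.028,.040),(.115,.14)]:
        mm=((Q[...,2]>zl)&(Q[...,2]<zh)&(abs(Q[...,0]-.565)<.085)&(abs(Q[...,1]+.192)<.085)).astype(np.uint8)
        nn,l,t,ce=cv2.connectedComponentsWithStats(mm)
        for i in range(1,nn):
            if t[i,4]>30: q=Q[l==i]; print(n,zl,t[i,4],q.mean(0).round(4),[np.round(v,1) for v in cv2.minAreaRect(q[:,:2].astype(np.float32)*1000)])
```

```text
t 12.4 pos [ 0.5621 -0.1907  0.1496] Ftool [ 1.09 -0.51  0.52] M [-0.061 -0.103 -0.009] w 0.0384
t 12.4 pos [ 0.5621 -0.1907  0.1496] rot [-1.7996e+02 -4.0000e-02  1.1075e+02] F [-0.86  0.84 -0.52] w 0.0384 q [-0.39  0.46  1.47  0.    1.2  -0.75]
turn [-0.04 -0.04  0.05] shift [-0.0022  0.     -0.0004]
plate tilt [ 0.00472011 -0.01431136] 8740 [ 0.55359825 -0.15972475  0.1283912 ] ((553.84521484375, -160.28453063964844), (64.18832397460938, 28.292747497558594), 20.81334114074707)
scene 0.028 198 [ 0.5678 -0.1562  0.0342] [array([ 563.9, -156.1]), array([67.7, 19. ]), np.float64(19.8)]
scene 0.028 307 [ 0.5804 -0.228   0.0342] [array([ 578.4, -227.7]), array([92.7, 18.8]), np.float64(19.9)]
scene 0.115 790 [ 0.5745 -0.2011  0.1288] [array([ 565.1, -191.2]), array([67.1, 92.9]), np.float64(21.1)]
top 0.028 43 [ 0.5814 -0.1429  0.0334] [array([ 580.9, -141.6]), array([13.4, 32.1]), np.float64(88.4)]
top 0.115 38 [ 0.5743 -0.1414  0.1258] [array([ 574.1, -139.7]), array([11.5, 23. ]), np.float64(70.7)]
```

View pics/mid.png

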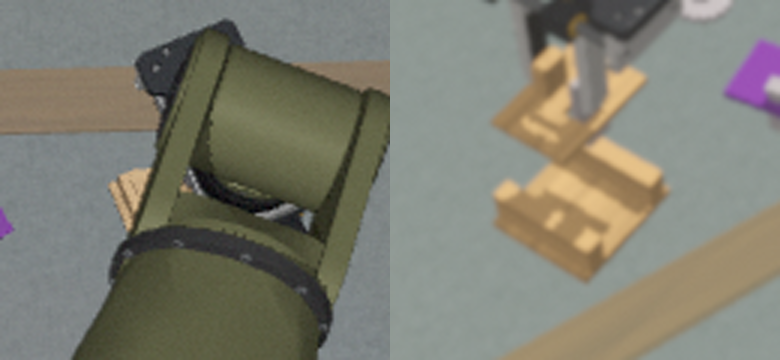

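The cover hangs level over the rest: the scene view puts its plate centre at (0.5651, −0.1912) against a rest centre of about (0.5655, −0.193). I'll lower it.

Emit:
send_rows(
  series=[
    [0, 0, 0, -0.001, 0, 0.01, -0.178],
    [0, 0, 0, -0.001, 0, 0.025, -0.178],
    [0, 0, 0, -0.001, 0, 0.04, -0.178],
    [0, 0, 0, -0.001, 0, 0.055, -0.178],
    [0, 0, 0, -0.001, 0, 0.068, -0.178],
    [0, 0, 0, -0.001, 0, 0.078, -0.178],
    [0, 0, 0, -0.001, 0, 0.081, -0.178],
    [0, 0, 0, -0.001, 0, 0.081, -0.178],
  ],
)

```text
time_s: 13.35
ee_pos: [0.5625, -0.1921, 0.0686]
eef_rot: [-3.141, -0.0, 1.932]
force: [0.2, 0.3, -0.5]
grip_width: 0.0389
```

Run:
```python
from h import *
st(); delta([.5629,-.1927,.0625],110.7)
s=cam('scene')
cv2.imwrite('pics/low.png',cv2.resize(s['pixels'][230:330,200:320,::-1],None,fx=5,fy=5,interpolation=cv2.INTER_CUBIC))
```

```text
t 13.35 pos [ 0.5625 -0.1921  0.0686] Ftool [0.18 0.31 0.48] M [-0.142 -0.128 -0.039] w 0.0389
t 13.35 pos [ 0.5625 -0.1921  0.0686] rot [-1.7998e+02 -2.0000e-02  1.1072e+02] F [ 0.22  0.28 -0.48] w 0.0389 q [-0.39  0.56  1.53 -0.    1.05 -0.75]
turn [-0.02 -0.02  0.02] shift [-0.0007  0.0002  0.0061]
```

View pics/low.png

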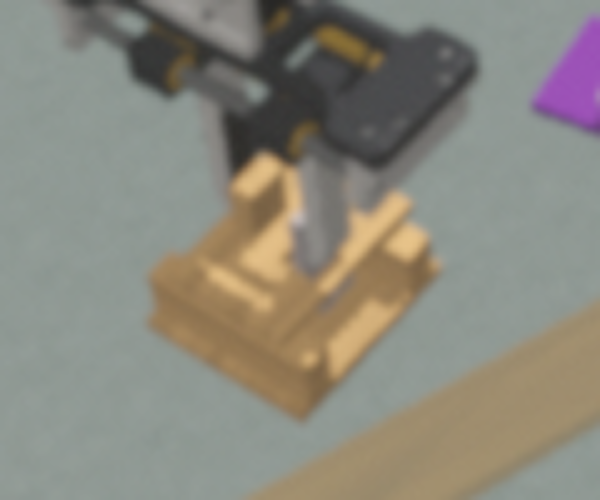

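The cover is just above the rails, with the stem (330,295) between them. I'll go down slowly until contact shows.

Emit:
send_rows(
  series=[
    [0, 0, 0, -0.0005, 0, 0.001, -0.178],
    [0, 0, 0, -0.0005, 0, 0.002, -0.178],
    [0, 0, 0, -0.0005, 0, 0.003, -0.178],
    [0, 0, 0, -0.0005, 0, 0.004, -0.178],
    [0, 0, 0, -0.0005, 0, 0.0045, -0.178],
    [0, 0, 0, -0.0005, 0, 0.0045, -0.178],
  ],
)

```text
time_s: 14.0
ee_pos: [0.5627, -0.1926, 0.0644]
eef_rot: [-3.142, -0.0, 1.932]
force: [0.3, 0.4, -1.0]
grip_width: 0.039
```

```bash
python3 -c "
from h import *
st()"
```

```text
t 14.0 pos [ 0.5627 -0.1926  0.0644] Ftool [0.22 0.43 1.03] M [-0.092 -0.017  0.007] w 0.039
```

Emit:
send_rows(
  series=[
    [0, 0, 0, 0, 0, 0.0005, -0.178],
    [0, 0, 0, 0, 0, 0.001, -0.178],
    [0, 0, 0, 0, 0, 0.001, -0.178],
  ],
)

```text
time_s: 14.3
ee_pos: [0.5627, -0.1926, 0.0634]
eef_rot: [-3.142, -0.0, 1.932]
force: [-1.1, 0.8, -1.4]
grip_width: 0.0389
```

```bash
python3 -c "
from h import *
st()"
```

```text
t 14.3 pos [ 0.5627 -0.1926  0.0634] Ftool [ 1.17 -0.74  1.45] M [-0.079 -0.046  0.012] w 0.0389
```

Emit:
send_rows(
  series=[
    [0, 0, 0, 0, 0, 0.0005, -0.178],
    [0, 0, 0, 0, 0, 0.001, -0.178],
    [0, 0, 0, 0, 0, 0.001, -0.178],
  ],
)

```text
time_s: 14.6
ee_pos: [0.5627, -0.1926, 0.0626]
eef_rot: [3.142, 0.0, 1.932]
force: [-0.5, -0.0, -0.2]
grip_width: 0.0389
```

Run:
```python
from h import *
st()
w=cam('wrist'); s=cam('scene')
o=ctrl.get_obs()
P=cloud(w); m=(abs(P[...,2]-.041)<.006)&(abs(P[...,0]-.56)<.08)&(abs(P[...,1]+.17)<.06); m[255:]=0
q=P[m]; A=np.c_[q[:,:2],np.ones(len(q))]; k=np.linalg.lstsq(A,q[:,2],rcond=None)[0]; print('tilt',k[:2],len(q),'z',np.median(q[:,2]))
Q=cloud(s); mm=(abs(Q[...,2]-.04)<.003)&(abs(Q[...,0]-.565)<.06)&(abs(Q[...,1]+.192)<.06); print(np.median(Q[mm][:,2]))
```

```text
t 14.6 pos [ 0.5627 -0.1926  0.0626] Ftool [ 0.17 -0.49  0.23] M [ 0.025  0.025 -0.008] w 0.0389
tilt [ 0.00693207 -0.01863143] 9737 z 0.04042264175836341
0.040743589595263495
```

Emit:
send_rows(
  series=[
    [0, 0, 0, 0, 0, 0.0003, -0.178],
    [0, 0, 0, 0, 0, 0.0005, -0.178],
    [0, 0, 0, 0, 0, 0.0005, -0.178],
  ],
)

```text
time_s: 15.0
ee_pos: [0.5627, -0.1926, 0.0625]
eef_rot: [3.141, 0.0, 1.932]
force: [-3.6, 0.9, 5.8]
grip_width: 0.0394
```

```bash
python3 -c "
from h import *
st()"
```

```text
t 15.0 pos [ 0.5627 -0.1926  0.0625] Ftool [ 2.09 -3.03 -5.76] M [ 0.466  0.362 -0.022] w 0.0394
```

Contact: 5.8 N downward on the rails. I'll open slowly, shifting +y as the tab relaxes so the cover isn't dragged.

Emit:
send_rows(
  series=[
    [0, 0, 0, 0, 0.0004, -0.0002, -0.16],
    [0, 0, 0, 0, 0.0009, -0.0003, -0.14],
    [0, 0, 0, 0, 0.0014, -0.0003, -0.12],
    [0, 0, 0, 0, 0.0019, -0.0003, -0.1],
    [0, 0, 0, 0, 0.0023, -0.0003, -0.08],
    [0, 0, 0, 0, 0.0026, -0.0003, -0.06],
    [0, 0, 0, 0, 0.0026, -0.0003, -0.04],
    [0, 0, 0, 0, 0.0026, -0.0003, -0.01],
  ],
)

```text
time_s: 15.8
ee_pos: [0.5651, -0.1916, 0.062]
eef_rot: [-3.141, -0.0, 1.932]
force: [-0.8, -0.0, -0.7]
grip_width: 0.0461
```

```bash
python3 -c "
from h import *
st()
save(cam('wrist'),'wrist5.png')"
```

```text
t 15.8 pos [ 0.5651 -0.1916  0.062 ] Ftool [ 0.28 -0.78  0.67] M [-0.132 -0.089  0.063] w 0.0461
```

View pics/wrist5.png

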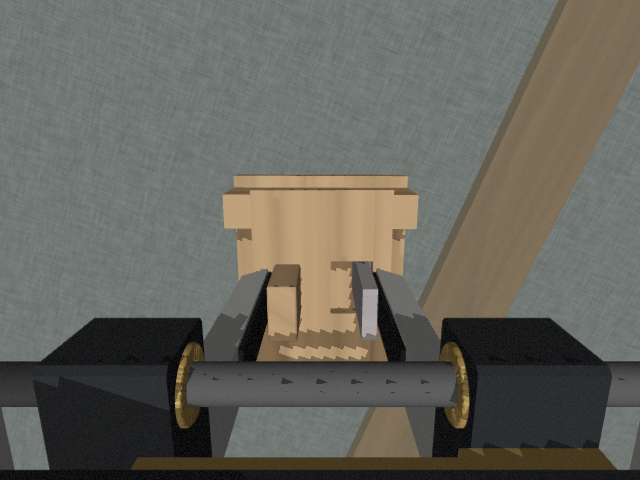

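The cover lies on the rails, with gaps at both fingers (262,300) and (380,300) and the rail ends showing evenly at (235,210) and (405,210). I'll open further and retreat straight up.

Emit:
send_rows(
  series=[
    [0, 0, 0, 0, 0, -0.0005, 0.1],
    [0, 0, 0, 0, 0, -0.0005, 0.3],
    [0, 0, 0, 0, 0, -0.0005, 0.3],
    [0, 0, 0, 0, 0, -0.02, 0.3],
    [0, 0, 0, 0, 0, -0.06, 0.3],
    [0, 0, 0, 0, 0, -0.1, 0.3],
    [0, 0, 0, 0, 0, -0.14, 0.3],
    [0, 0, 0, 0, 0, -0.15, 0.3],
  ],
)

```text
time_s: 16.65
ee_pos: [0.5663, -0.1921, 0.2171]
eef_rot: [3.137, 0.005, 1.932]
force: [-1.2, 1.0, -0.4]
grip_width: 0.0612
```

Emit:
send_rows(
  series=[
    [0, 0, 0, -0.03, 0, 0, 0.3],
    [0, 0, 0, -0.06, 0, 0, 0.3],
    [0, 0, 0, -0.06, 0, 0, 0.3],
    [0, 0, 0, -0.06, 0, 0, 0.3],
  ],
)

```text
time_s: 17.05
ee_pos: [0.5861, -0.2478, 0.2112]
eef_rot: [-3.141, -0.001, 1.932]
force: [0.2, -0.6, 0.6]
grip_width: 0.0611
```

Run:
```python
from h import *
st()
w=cam('wrist'); s=cam('scene'); save(w,'wrist6.png'); save(s,'scene6.png')
for n,x in [('wrist',w),('scene',s)]:
    Q=cloud(x)
    for zl,zh in [(.0375,.043),(.025,.0375),(.066,.08)]:
        mm=((Q[...,2]>zl)&(Q[...,2]<zh)&(abs(Q[...,0]-.565)<.085)&(abs(Q[...,1]+.192)<.085)).astype(np.uint8)
        nn,l,t,ce=cv2.connectedComponentsWithStats(mm)
        for i in range(1,nn):
            if t[i,4]>40:
                q=Q[l==i]; k=np.linalg.lstsq(np.c_[q[:,:2],np.ones(len(q))],q[:,2],rcond=None)[0]
                print(n,zl,t[i,4],q.mean(0).round(4),k[:2].round(3),[np.round(v,1) for v in cv2.minAreaRect(q[:,:2].astype(np.float32)*1000)])
```

```text
t 17.05 pos [ 0.5861 -0.2478  0.2112] Ftool [-0.58 -0.03 -0.58] M [-0.11  -0.091 -0.068] w 0.0611
wrist 0.0375 8227 [ 0.5648 -0.1902  0.0404] [-0.    -0.001] [array([ 565.5, -191.8]), array([64.2, 91.7]), np.float64(20.7)]
wrist 0.025 372 [ 0.5166 -0.173   0.0343] [0.016 0.014] [array([ 516.7, -173. ]), array([12.9, 16.2]), np.float64(19.6)]
wrist 0.025 349 [ 0.5891 -0.1458  0.0341] [-0.058  0.078] [array([ 589.2, -145.7]), array([11.9, 16.2]), np.float64(21.1)]
wrist 0.025 338 [ 0.5418 -0.2399  0.0341] [ 0.033 -0.091] [array([ 541.9, -240.3]), array([13.2, 16.1]), np.float64(20.8)]
wrist 0.025 294 [ 0.6143 -0.2126  0.0341] [ 0.001 -0.121] [array([ 614.5, -212.9]), array([11.7, 15.9]), np.float64(20.4)]
wrist 0.066 582 [ 0.5509 -0.1976  0.0703] [-0.018 -0.007] [array([ 550.7, -197.6]), array([11.7, 24. ]), np.float64(20.3)]
wrist 0.066 257 [ 0.5832 -0.1851  0.0703] [0.034 0.015] [array([ 583.4, -185.3]), array([ 5.9, 21.3]), np.float64(19.4)]
scene 0.0375 714 [ 0.5691 -0.196   0.0408] [-0. -0.] [array([ 565.7, -192.8]), array([68.7, 95.1]), np.float64(18.6)]
scene 0.025 61 [ 0.5902 -0.1483  0.0325] [-0.172  0.12 ] [array([ 588.7, -147.1]), array([15.6, 18.5]), np.float64(14.4)]
scene 0.025 152 [ 0.5882 -0.2281  0.032 ] [-0.101  0.252] [array([ 578.9, -228. ]), array([90.9, 18. ]), np.float64(21.0)]
scene 0.066 66 [ 0.5524 -0.1993  0.0704] [-0.164  0.006] [array([ 552.2, -199.3]), array([13.5, 25.1]), np.float64(21.4)]
```

View pics/wrist6.png

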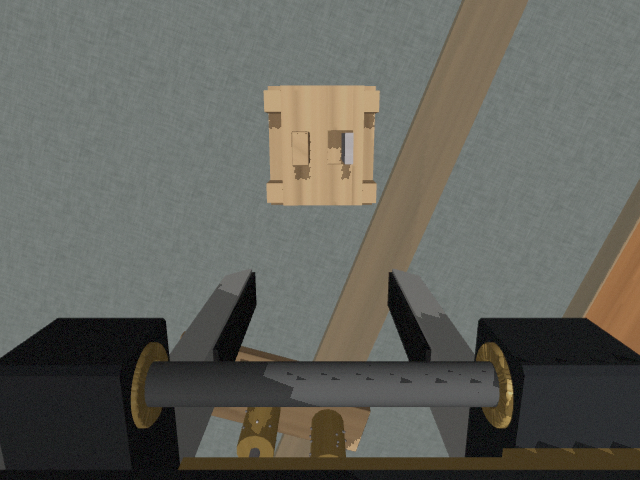

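The cover lies flat on both rails: its plate centre is at (322,145) in the image, (0.5655, −0.1918) in the world. The rail ends average (0.5655, −0.193), so it is about 1 mm off centre. The arm is clear, so I'm handing in.

```bash
python3 -c "
from h import *
ctrl.hand_in(); st()"
```

```text
the job is handed in; nothing more can be done
the job is handed in; nothing more can be done
```

The dust cover is unclipped, lifted out and lying on the beech rest, and the job is handed in. No verdict was reported.

**Unclipping:** I gripped the block and tab across their outer faces and pressed the tab in about half-millimetre steps, with a light upward pull after each. It came free at roughly 5 mm of press, when the pull fell from about 5–9 N to the cover's weight. Two of the early pulls reached 11 N while it was still latched, heavier than the "few N" you suggested. With the sideways force they came to about 12.5 N at the wrist, under the 20 N limit.

**Placing:** I lowered the cover until it touched the rails, with about 6 N of contact. I then opened the gripper slowly, shifting with the tab so the cover was not dragged, and lifted straight up.

**Last checks from the wrist camera:**
- **Position:** the cover is about 1 mm from the rest's centre.
- **Angle:** its x line agrees with the rails to within about 1°.
- **Flatness:** its tilt is under 0.002 rad, and its top is at 40.4 mm (40 mm expected).
- **Arm:** clear of everything at 0.21 m.

The scene camera gave the same position within about 1 mm. Its outline angle was about 2° off, which I put down to the arm partly hiding the view and its coarser resolution. I did not re-measure the ratchet, dome or scraper at the end; the arm only passed well above or away from them.

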